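# Load the large resin sample mount into the inspection tray

### The job

With the fingertips, nudge the larger of the two round resin mounts off its side deck and across the tray until it drops flat into the tray's round well; then push the tray by its front tab, fully home under the ring light. Push only: do not pick the mount up or tip it up on edge, leave the small mount and the other things on the table where they are, and finish clear of everything.

Things in the scene. Friction and masses are not known exactly. Their poses are not given: they have to be found in the camera images.
- mount_center (a point): centre (half-way up) of the larger resin mount: a cream resin disc with a small brown chip on its top, 46 mm in diameter, 12 mm thick, loose, about 20 to 35 g, lying flat on one of the station's two side decks (left or right of the tray, it varies). Its z axis is the disc's axis.
- small_mount_center (a point): centre of the small resin mount, same look, 30 mm in diameter, 12 mm thick, loose on the other side deck: to be left alone
- station: the inspection station, fixed to the table: origin on the table surface midway between its two side decks; x points from the tray's tab towards the ring light (away from the robot), y to its left, z up. A black base plate 10 mm high spans x -95 to +220, y -131 to +131 mm. The aluminium tray, 80 mm wide, slides between the decks; its top is 30 mm above the table.
- deck_left (a point): middle of the top of the left (+y) grey side deck; a like one lies mirrored on the right. Flat, open-edged, tops 31.5 mm above the table (1.5 mm above the tray's top); they span x -60 to +60 mm and |y| 41 to 125 mm in the station's frame. Axes as the station's.
- ring_light (a point): centre of the white ring light, 81 mm above the table: 90 mm outside and 64 mm inside diameter, 14 mm thick (74 to 88 mm above the table), open in the middle, fixed, 110 mm along the station's x. Its grey column behind it is 92 mm tall.
- well (a point): centre of the mouth of the tray's round well, level with the tray's top; the well is 50 mm in diameter with a flat floor 8 mm down: the large mount lies in it with 2 mm to spare all round, 4 mm proud. Axes as the station's. It moves with the tray; with the tray home it lies at the middle of the ring light.
- tab_front (a point): middle of the front (robot-side) face of the tray's upright front tab, 42 mm above the table; the tab is 70 mm wide (along y), 6 mm thick and spans 30 to 54 mm above the table. It is 90 mm in front of the well's centre; axes as the station's; moves with the tray.
- tray (a joint): travel of the tray in m along the station's +x: 0 fully out towards the robot, 0.110 fully home against a rigid stop under the ring light; starts between 0 and 0.025. It takes about 2 N to slide and stays where it is left.
- jar: bystander: screw-top jar, 56 mm diameter, 70 mm tall; origin at the middle of its underside
- varnish: bystander: small amber bottle, 50 mm diameter, 110 mm tall; origin at the middle of its underside
- tweezers: bystander: black tweezers lying flat, about 130 mm long, 7 mm high; origin at the middle of its underside
- brush: bystander: wooden-handled brush lying flat, long axis along its x; origin at the middle of its underside
- dish: bystander: shallow white dish, 90 mm diameter, 25 mm tall; origin at the middle of its underside
- loupe: bystander: black eye loupe standing, 40 mm diameter, 45 mm tall; origin at the middle of its underside
- beaker: bystander: empty glass beaker, 64 mm diameter, 90 mm tall; origin at the middle of its underside
- mount: the larger resin mount: origin at the middle of its underside, 6 mm below its centre
Things that resemble listed ones, but are neither listed nor needed, are in the scene too. What is shaped like the mount but blue or purple is not meant.

How it is judged:
By the outcome, as a careful person would: the job done as asked, in the order asked, and still so for the second after the job is handed in, with the robot touching nothing.
It also fails if it takes over 45 s, if anything falls off the work surface, if the arm or the gripper's body presses on something with over 40 N, if the wrist force passes 120 N, or if a joint passes its speed limit or range.

### The arm

A 6-joint arm with a two-finger parallel gripper is mounted at the origin on the work surface. World frame = base frame: x ahead of the robot, y to its left, z up, the work surface at z = 0. Lengths are in m, angles in rad, forces in N, time in s.
With the tool pointing down it reaches from about 0.3 to 0.75 m from the base axis. Payload 8.5 kg.
Tool frame: the origin (TCP) lies midway between the tips of the shut fingers; the grasp point (between the pads) lies 19 mm behind it (arm.pinch_z is the distance from the TCP to the grasp point, in m); z points along the fingers, y is the line along which they close (so a half turn about z gives the same grasp; the last joint's range is limited). The gripper opens to 85 mm and grips with 20 to 120 N. Pads are 22 mm wide; open, the fingers measure 114 mm over their backs; the gripper's body (76 mm by 85 mm) begins 54 mm behind the grasp point. The pads swing forward as they close: fully open they stand 13 mm farther back than shut.
Start: joints at [-1.483, 0.381, 1.297, -0, 1.464, -0.215], TCP at [0.164, -0.525, 0.203] pointing down, gripper open.
Joint ranges: [-3.11, 3.11], [-0.89, 2.33], [0.22, 2.48], [-1.42, 4.56], [0.17, 2.85], [-2.88, 2.88]. Speed limits (rad/s): [2.39, 2.39, 3.14, 3.14, 3.14, 3.14].

### API

Orientations are given as a unit quaternion [x, y, z, w].
In Python, from bench import observe, capture, camera_params, arm gives the robot as it stands. The module is installed in compiled form; this text tells all that it offers.
- The arm moves only by the shell command python3 -m pendant 'ROWS' [FORCE]. ROWS is JSON, a list that holds one entry, the list of rows, each a list of 7 numbers: the finger opening in mm, from 0 to 85.4, then the shift along the tool's x, y, z in units of 25 mm (1.0 is 25 mm), then the turn, a rotation vector about the tool's x, y, z in units of 5 degrees (1.0 is 5 degrees). A call has 1 to 5 rows; each row is the pose to reach, as a shift and turn from the pose commanded when the call began, along the tool's axes at that moment; what a row does not reach only later rows make up. A row lasts 1/12 s, in which the tool goes at most 41.7 mm and 7.16 degrees, less where a joint would pass 70% of its speed; a pose out of reach is approached as far as the arm can. A call with a gripper value outside its range is refused whole. The fingers move at their own pace and stop on an object; FORCE is the grip in N (left out, the last holds). Time passes only in rows, so rows that repeat a pose let the fingers close. It gives the time, the measured TCP pose, the force, the opening and the grip force at its end, in the units of the state.
- observe(): the state, without advancing time (a new reading comes with each control period).
- capture(name): name is "scene" or "side" or "wrist"; returns the picture (384x512x3 uint8, red, green, blue); there is no depth.
- camera_params(name): a dict with "mtx" (3x3 intrinsics, pixels), "origin" and "rotation" of the camera in the world. Camera axes: x right, y down, z forward; pixel columns grow to the right and rows downward; lengths in m; the calibration is good to about 2 mm. The wrist camera is an equidistant fisheye: a pixel r from the principal point sees the ray r / f radians off the axis. A picture is of the moment at which its call begins: read the wrist's pose just before it. camera_params takes no time and is no camera call; for the wrist camera it gives the pose at the moment of the call.
- arm.close_job(): hands the job in; it is judged then, once.
The state is a dict: "clock": time; "q": joint angles; "joint_vel": joint speeds; "effort": joint torques, N m; "eef_pos": TCP position; "orientation": TCP orientation; "force": force on the tool from outside, world axes, zero at the start; "wrist_torque": the same for the moment, N m; "gripper_width": opening from 0.0 (shut) to 1.0 (fully open); "grip_force": force on a finger pad.
Only numpy, scipy, OpenCV 4.12 (cv2) and the standard library are available. Lean on these libraries where they do the work, as an engineer would, in place of code of your own. Each camera call takes 0.05 s, during which the arm holds its last target. There are 200 camera calls.

## Working session

There is one attempt and no reset: what is moved stays moved. The work goes in short steps, Python scripts to look and compute and a shell command to move; the robot and the scene stay as the last step left them, time stands still between calls to the robot, and variables do not carry over. Pictures are saved under pics/ and viewed, at most 10 in all, crops included, and the job is handed in when it is done.

```bash
mkdir -p pics; python3 - <<'E'
from bench import *
import cv2
for n in("scene","side"):
    cv2.imwrite(f"pics/{n}0.png",cv2.resize(capture(n),None,fx=1.5,fy=1.5,interpolation=cv2.INTER_CUBIC)[:,:,::-1])
s=observe();print(s["clock"],s["eef_pos"],s["orientation"],s["force"])
for n in("scene","side"):print(camera_params(n))
E
```

```text
0.1 [ 0.16397971 -0.52466786  0.20248078] [ 9.88560101e-01  1.50826011e-01  4.53519426e-05 -6.62670807e-04] [-0.73439335  0.24109786  0.43001425]
{'mtx': array([[364.1564321 ,   0.        , 256.72452922],
       [  0.        , 364.1564321 , 189.90222997],
       [  0.        ,   0.        ,   1.        ]]), 'origin': array([ 1.12599657, -0.53207168,  0.63888705]), 'rotation': array([ 0.80876915,  0.34206504, -0.17502028, -0.44525483])}
{'mtx': array([[408.98536752,   0.        , 257.53438396],
       [  0.        , 408.98536752, 198.75143105],
       [  0.        ,   0.        ,   1.        ]]), 'origin': array([-0.09499146, -0.59099927,  0.83206657]), 'rotation': array([ 0.84064257, -0.33399079,  0.15868077, -0.39571535])}
```

View pics/scene0.png

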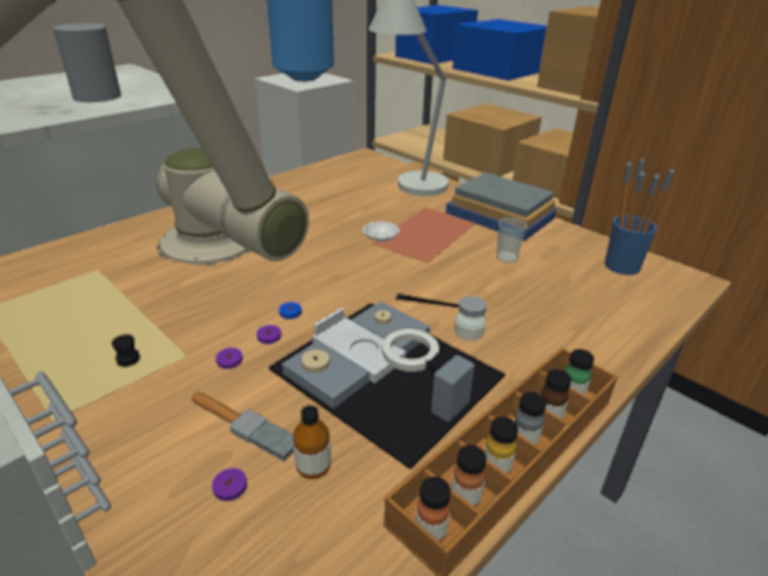

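View pics/side0.png

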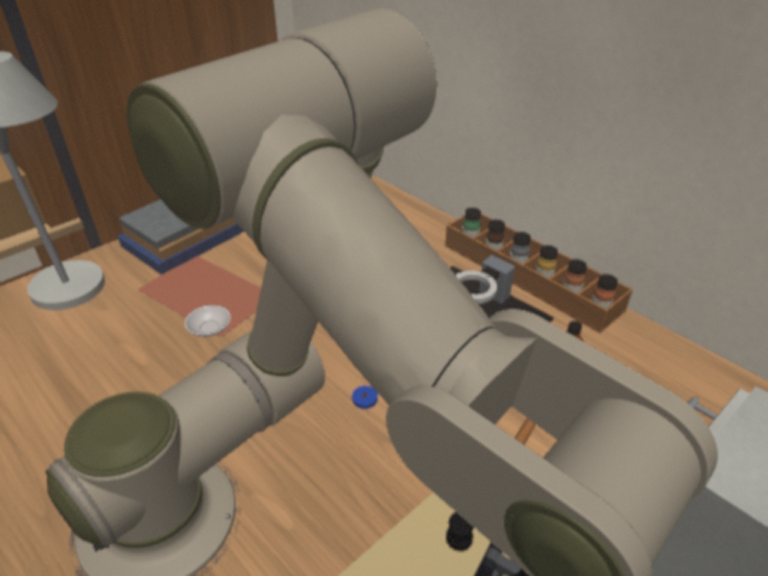

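The scene view shows the large mount at about (315,358) on the right (-y) deck and the small one at (383,316). The plate corners are at (270,368), (372,304), (505,376) and (411,466), and the ring is at about (410,349). The side view is mostly blocked by the arm. Next I'll fit the station pose and check it with an overlay.

```bash
cat > h.py <<'E'
import numpy as np
from scipy.spatial.transform import Rotation as R
from scipy.optimize import least_squares
from bench import *
def proj(n,P):
    c=camera_params(n);p=R.from_quat(c["rotation"]).inv().apply(np.atleast_2d(P)-c["origin"])
    q=p@c["mtx"].T;return q[:,:2]/q[:,2:]
def ray(n,uv,z):
    c=camera_params(n);d=R.from_quat(c["rotation"]).apply(np.linalg.solve(c["mtx"],[uv[0],uv[1],1]))
    o=c["origin"];return o+d*(z-o[2])/d[2]
def st2w(s,P):
    P=np.atleast_2d(P).astype(float);c,k=np.cos(s[2]),np.sin(s[2])
    return np.c_[s[0]+c*P[:,0]-k*P[:,1],s[1]+k*P[:,0]+c*P[:,1],P[:,2]]
def w2st(s,p):
    c,k=np.cos(s[2]),np.sin(s[2]);d=np.array(p)[:2]-s[:2];return np.array([c*d[0]+k*d[1],-k*d[0]+c*d[1]])
E
python3 - <<'E'
from h import *
import cv2
P=np.array([[-95,-131,10],[-95,131,10],[220,131,10],[220,-131,10],[110,0,81]])/1e3
uv=np.array([[270,368],[372,304],[505,376],[411,466],[410,349]])/1.5
f=least_squares(lambda s:(proj("scene",st2w(s,P))-uv).ravel(),[.5,-.2,0]);s=f.x
print(s,f.fun.reshape(-1,2).round(1))
m=ray("scene",np.array([315,356])/1.5,.0435);print("mount",m,w2st(s,m))
t=ray("scene",np.array([330,317])/1.5,.054);print("tab topmid",w2st(s,t))
w=ray("scene",np.array([366,349])/1.5,.03);print("well",w2st(s,w))
im=capture("scene")[190:320,170:345].copy();im=cv2.resize(im,None,fx=4.5,fy=4.5,interpolation=cv2.INTER_CUBIC)[:,:,::-1].copy()
def dr(Q,c,cl=True):
    u=((proj("scene",st2w(s,Q))-[170,190]+.5)*4.5).astype(int);cv2.polylines(im,[u],cl,c,1)
a=np.linspace(0,2*np.pi,40)
dr(P[:4],(0,255,0))
for sg in(1,-1):dr([[x,sg*y,.0315] for x,y in((-.06,.041),(.06,.041),(.06,.125),(-.06,.125))],(0,0,255))
for r in(.032,.045):dr(np.c_[.11+r*np.cos(a),r*np.sin(a),0*a+.088],(255,0,0))
cv2.imwrite("pics/z1.png",im)
E
```

```text
[ 0.5752331  -0.02651182  0.06840894] [[-1.4 -1.3]
 [-0.6 -1.1]
 [ 1.5 -1.2]
 [-0.2  1.2]
 [ 0.6  0.7]]
mount [ 0.55610873 -0.11230983  0.0435    ] [-0.02494441 -0.08429007]
tab topmid [-0.07529077 -0.00083884]
well [ 0.01389839 -0.00136108]
```

View pics/z1.png

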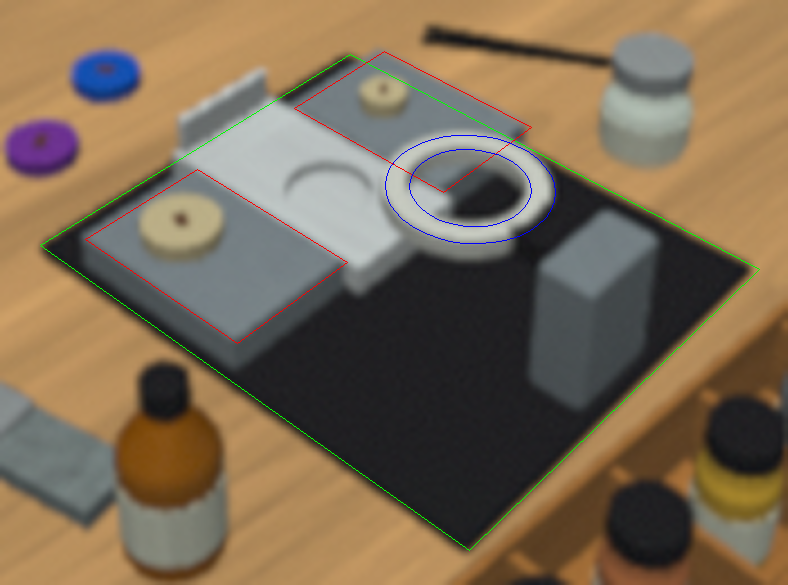

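The fitted outlines lie within about 1 mm of the decks and plate. Mount at station (-25,-84), tray travel about 14 mm, so the well is at about (14,-1). Now I'll work out the hover pose behind the mount and where the bottle stands.

```bash
cat >> h.py <<'E'
S=np.array([0.5752331,-0.02651182,0.06840894])
def go(xy,z,yaw):
    "units for shift/turn to a world xyz, tool x at station yaw deg, tool down"
    s=observe();r=R.from_quat(s["orientation"])
    d=r.inv().apply(np.r_[xy,z]-s["eef_pos"])/.025
    a=S[2]+np.radians(yaw);g=R.from_matrix(np.array([[np.cos(a),np.sin(a),0],[np.sin(a),-np.cos(a),0],[0,0,-1]]).T)
    print("shift",d.round(2),"turn",(np.degrees((r.inv()*g).as_rotvec())/5).round(2),"clock",s["clock"])
E
python3 - <<'E'
from h import *
v=ray("scene",np.array([312,468])/1.5,0);print("varnish st",w2st(S,v),v)
t=np.array([-.025,-.0843]);w=np.array([.014,-.001]);u=(w-t)/np.linalg.norm(w-t);print("push yaw",np.degrees(np.arctan2(u[1],u[0])))
p=t-u*.045
go(st2w(S,[[*p,0]])[0,:2],.2,np.degrees(np.arctan2(u[1],u[0])))
print(p)
E
```

```text
varnish st [ 0.11201155 -0.21874899] [ 7.01935377e-01 -2.37092544e-01  1.11022302e-16]
push yaw 64.91160443680178
shift [18.77 -9.66  0.12] turn [-1.00e-02 -1.00e-02 -1.03e+01] clock 0.15
[-0.04408072 -0.12505446]
```

```bash
python3 -m pendant '[[[30,1.5,-0.8,0,0,0,-1],[30,3,-1.55,0,0,0,-2],[30,4.5,-2.3,0,0,0,-3],[30,6,-3.1,0,0,0,-4],[30,7.5,-3.9,0,0,0,-5]]]' 20
python3 -m pendant '[[[30,1.3,0,0,0,0,-1],[30,2.6,0,0,0,0,-2],[30,3.9,0,0,0,0,-3],[30,5.2,0,0,0,0,-4],[30,6.5,0,0,0,0,-5]]]'
python3 - <<'E'
from h import *
go(st2w(S,[[-.04408072,-.12505446,0]])[0,:2],.2,64.9)
E
```

```text
clock: 0.57
eef_pos: [0.3127, -0.3765, 0.2029]
orientation: [0.932, 0.363, 0.0, -0.0]
force: [1.3, -0.6, 0.1]
gripper_width: 0.354
grip_force: 0.0
clock: 0.98
eef_pos: [0.4328, -0.2673, 0.2029]
orientation: [0.831, 0.556, -0.0, -0.0]
force: [1.0, 0.6, 0.5]
gripper_width: 0.35
grip_force: 0.0
shift [5.81 2.23 0.12] turn [-0.   -0.   -0.24] clock 0.9833
```

```bash
python3 -m pendant '[[[30,1.5,0.6,0,0,0,-0.1],[30,3,1.2,0,0,0,-0.24],[30,4.5,1.8,0,0,0,-0.24],[30,5.81,2.23,0.12,0,0,-0.24],[30,5.81,2.23,0.12,0,0,-0.24]]]'
python3 - <<'E'
from h import *
import cv2
c=camera_params("wrist");im=capture("wrist");s=observe();print(s["eef_pos"],s["orientation"]);print(c)
cv2.imwrite("pics/w1raw.png",im[:,:,::-1]);cv2.imwrite("pics/w1.png",cv2.resize(im,None,fx=1.55,fy=1.55,interpolation=cv2.INTER_CUBIC)[:,:,::-1])
E
```

```text
clock: 1.4
eef_pos: [0.5418, -0.1515, 0.1991]
orientation: [0.825, 0.565, 0.0, -0.001]
force: [-0.2, 0.5, -0.5]
gripper_width: 0.349
grip_force: 0.0
[ 0.54039118 -0.15358819  0.19920854] [ 8.25126152e-01  5.64948129e-01 -1.70521977e-04 -6.44376327e-04]
{'mtx': array([[297.31863964,   0.        , 253.65123006],
       [  0.        , 297.31863964, 194.37200353],
       [  0.        ,   0.        ,   1.        ]]), 'origin': array([ 0.57091036, -0.07660653,  0.37096352]), 'rotation': array([ 0.97087186, -0.18113353, -0.02840941,  0.15424458])}
```

View pics/w1.png

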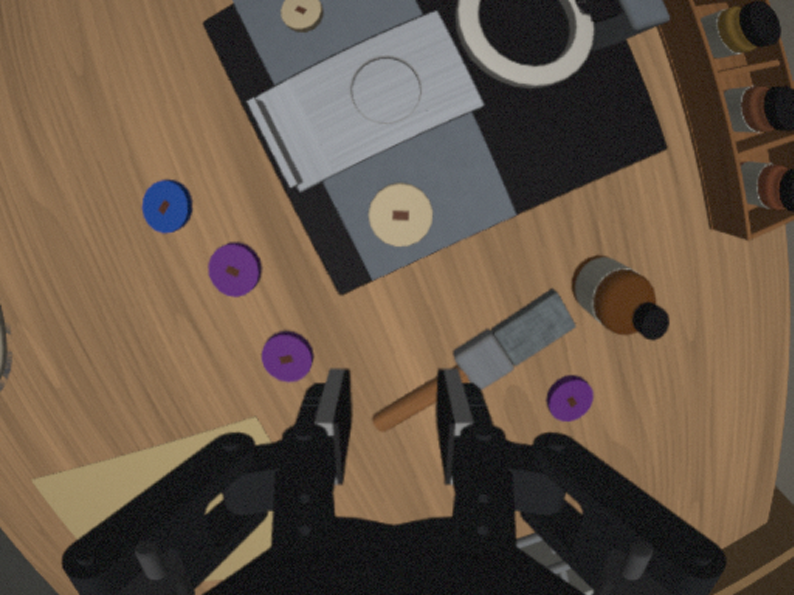

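The wrist view shows the mount at (401,215), the well rim centred at (386,91), the tab at about (275,140), and the right deck's outer corners at (516,213) and (373,280). The fingers straddle column 393. I'll compute these in the wrist frame.

```bash
cat >> h.py <<'E'
def wray(c,uv,z):
    K=c["mtx"];d=(np.array(uv)-K[:2,2])/K[0,0];r=np.hypot(*d);v=np.r_[d/r*np.sin(r),np.cos(r)]
    v=R.from_quat(c["rotation"]).apply(v);return c["origin"]+v*(z-c["origin"][2])/v[2]
E
python3 - <<'E'
from h import *
import cv2
c=camera_params("wrist")
im=cv2.imread("pics/w1raw.png")
# mount centroid by colour
hsv=cv2.cvtColor(im,cv2.COLOR_BGR2HSV);b,g,r=[im[...,i].astype(int) for i in range(3)]
m=((r>170)&(r-b>25)&(hsv[...,1]<110)).astype(np.uint8);m[:100]=0;m[175:]=0;m[:,:220]=0;m[:,300:]=0
m=cv2.morphologyEx(m,cv2.MORPH_CLOSE,np.ones((9,9),np.uint8))
n,l,st,ce=cv2.connectedComponentsWithStats(m);k=1+np.argmax(st[1:,4]);print(st[k],ce[k])
mt=wray(c,ce[k],.0435)
co={"dBR":((516,213),.0315,(60,-125)),"dFR":((373,280),.0315,(-60,-125)),"dBin":((473,112),.0315,(60,-41)),"dFLin?":((278,83),.0315,(-60,41)),"plate":((342,294),.01,(-95,-131)),"plBR":((666,149),.01,(220,-131)),"pFL":((204,21),.01,(-95,131))}
W=[];T=[]
for k,(uv,z,t) in co.items():
    p=wray(c,np.array(uv)/1.55-.15,z);W.append(p);T.append((*np.array(t)/1e3,z));print(k,w2st(S,p).round(4),t)
T=np.array(T);W=np.array(W)
f=least_squares(lambda s:(st2w(s,T)-W)[:,:2].ravel(),S);s=f.x;print(s,f.fun.reshape(-1,2).round(4))
print("mount",mt,w2st(s,mt))
for e in((351,90),(421,90),(386,57),(386,125)):print("rim",w2st(s,wray(c,np.array(e)/1.55-.15,.03)))
print("well",w2st(s,wray(c,np.array((386,91))/1.55-.15,.03)))
for e in ((252,101),(293,187)):print("tab front top?",w2st(s,wray(c,np.array(e)/1.55-.15,.054)))
o=observe();print(o["eef_pos"],w2st(s,o["eef_pos"]))
E
```

```text
[ 239  119   39   40 1197] [257.98245614 138.40350877]
dBR [ 0.0576 -0.1278] (60, -125)
dFR [-0.0629 -0.1299] (-60, -125)
dBin [ 0.0577 -0.0456] (60, -41)
dFLin? [-0.0612  0.0363] (-60, 41)
plate [-0.0946 -0.1347] (-95, -131)
plBR [ 0.2141 -0.1328] (220, -131)
pFL [-0.0967  0.1244] (-95, 131)
[ 0.57304232 -0.03083554  0.07187467] [[ 0.0005 -0.0011]
 [ 0.0008  0.0006]
 [-0.0001  0.0006]
 [-0.0014  0.0002]
 [-0.0023 -0.001 ]
 [ 0.0039 -0.0013]
 [-0.0013  0.002 ]]
mount [ 0.55903561 -0.1195983   0.0435    ] [-0.02034485 -0.08752773]
rim [-0.0132501   0.01041916]
rim [ 0.03240493 -0.01143955]
rim [0.020256   0.02202055]
rim [-0.00173483 -0.02446991]
well [ 0.00915444 -0.00147207]
tab front top? [-0.07704147  0.03261641]
tab front top? [-0.07819346 -0.0359626 ]
[ 0.54039118 -0.15358819  0.19920854] [-0.04138204 -0.12009094]
```

```bash
python3 - <<'E'
import cv2
im=cv2.imread("pics/w1raw.png")[0:150,150:350]
cv2.imwrite("pics/w1c.png",cv2.resize(im,None,fx=4,fy=4,interpolation=cv2.INTER_CUBIC))
E
```

```text
(no output)
```

View pics/w1c.png

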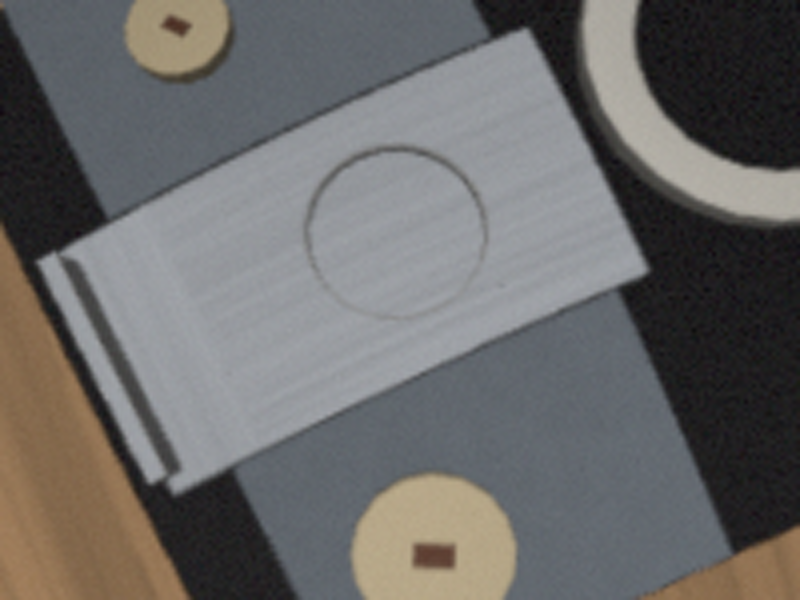

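The wrist view is sharper: mount at station (-20,-87.5) and well at about (10,-1.5), so the push heading is about 70°. I'll go down behind the mount and look again.

```bash
sed -i 's/^S=.*/S=np.array([0.5735,-0.0300,0.0715])/' h.py; python3 - <<'E'
from h import *
p=np.array([0.55903561,-0.1195983]);a=S[2]+np.radians(70.2);u=np.array([np.cos(a),np.sin(a)])
go(p-u*.048,.0345,70.2)
E
```

```text
shift [-0.38  0.4   6.59] turn [-0.01 -0.01 -1.1 ] clock 1.45
```

```bash
python3 -m pendant '[[[30,-0.38,0.4,1.4,0,0,-1.1],[30,-0.38,0.4,2.8,0,0,-1.1],[30,-0.38,0.4,4.2,0,0,-1.1],[30,-0.38,0.4,5.3,0,0,-1.1],[30,-0.38,0.4,5.8,0,0,-1.1]]]'
python3 -m pendant '[[[30,0,0,0.3,0,0,0],[30,0,0,0.6,0,0,0],[30,0,0,0.79,0,0,0],[30,0,0,0.79,0,0,0]]]'
python3 - <<'E'
from h import *
import cv2
c=camera_params("wrist");im=capture("wrist");s=observe();print(s["eef_pos"],s["force"]);print(c["origin"],c["rotation"])
cv2.imwrite("pics/w2raw.png",im[:,:,::-1]);cv2.imwrite("pics/w2.png",cv2.resize(im,None,fx=1.55,fy=1.55,interpolation=cv2.INTER_CUBIC)[:,:,::-1])
E
```

```text
clock: 1.87
eef_pos: [0.5428, -0.1686, 0.0513]
orientation: [0.799, 0.602, -0.001, -0.003]
force: [0.1, 0.6, 0.2]
gripper_width: 0.351
grip_force: 0.0
clock: 2.2
eef_pos: [0.5449, -0.1689, 0.0351]
orientation: [0.798, 0.602, -0.0, -0.0]
force: [0.5, -0.3, 0.3]
gripper_width: 0.351
grip_force: 0.0
[ 0.54522335 -0.16890616  0.03570547] [-0.15817062 -1.0339337  -0.09578893]
[ 0.56720802 -0.09134497  0.20691323] [ 0.97791062 -0.13715113 -0.02119112  0.15630525]
```

View pics/w2.png

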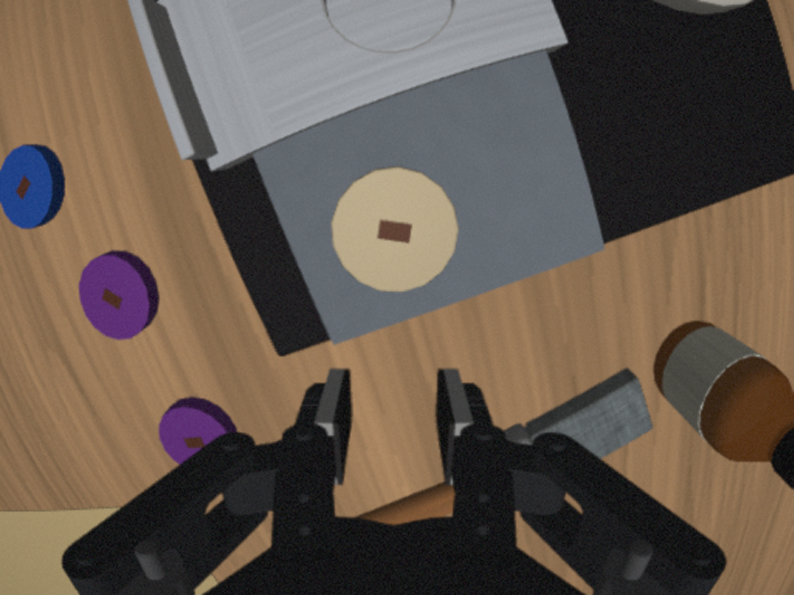

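The mount, at (395,230), is centred between the fingers (midline 394), and the well is straight ahead at about (390,0). I'll check the camera bias by projecting the fingertips.

```bash
cat >> h.py <<'E'
def tip(c,s,P):
    "project tool-frame points (m) to x1.55 wrist pixels"
    w=R.from_quat(s["orientation"]).apply(P)+s["eef_pos"];v=R.from_quat(c["rotation"]).inv().apply(w-c["origin"])
    r=np.arctan2(np.hypot(v[:,0],v[:,1]),v[:,2]);d=v[:,:2]/np.hypot(v[:,0],v[:,1])[:,None]
    return (d*r[:,None]*c["mtx"][0,0]+c["mtx"][:2,2])*1.55
def tool(s,p): return R.from_quat(s["orientation"]).inv().apply(np.array(p)-s["eef_pos"])*1e3
E
python3 - <<'E'
from h import *
c=camera_params("wrist");s=observe()
print(tip(c,s,np.array([[.011,.015,0],[.011,-.015,0],[0,0.015,0],[0,-.015,0],[0,.015,-.02],[0,-.015,-.02]])).round(0))
for n,uv,z in(("mount",(395,230),.0435),("mR",(395,167),.0435),("mF",(395,292),.0435),("well",(390,-12),.03),("wellnear",(390,52),.03),("deck edge",(395,322),.0315),("trayedge",(395,100),.0315)):
    print(n,tool(s,wray(c,np.array(uv)/1.55-.15,z)).round(1))
E
```

```text
[[430. 333.]
 [355. 333.]
 [429. 357.]
 [356. 358.]
 [433. 380.]
 [352. 380.]]
mount [53.9  0.9 -7.8]
mR [76.6  0.9 -7.8]
mF [30.6  0.9 -7.8]
well [148.2  -1.    5.7]
wellnear [121.2  -1.    5.7]
deck edge [14.2  1.   4.2]
trayedge [102.    0.9   4.2]
```

```bash
python3 - <<'E'
import cv2,numpy as np
im=cv2.imread("pics/w2raw.png")[200:350,170:340].astype(float)
im=(255*(im/255)**.5).astype(np.uint8)
cv2.imwrite("pics/w2c.png",cv2.resize(im,None,fx=4,fy=4,interpolation=cv2.INTER_CUBIC))
E
```

```text
(no output)
```

View pics/w2c.png

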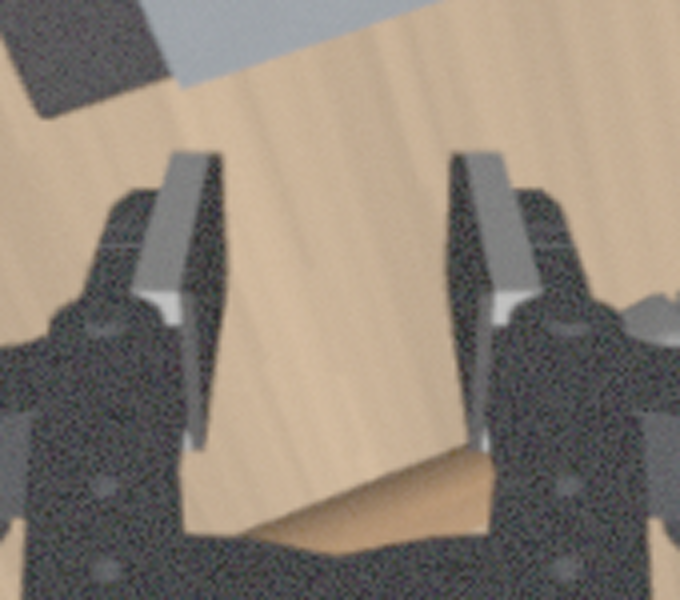

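The pad tips look lower in the image than projected, so I'll check tip height and position with the scene camera before touching anything.

```bash
python3 - <<'E'
from h import *
import cv2
s=observe();im=capture("scene")
u=proj("scene",R.from_quat(s["orientation"]).apply(np.array([[.011,.015,0],[.011,-.015,0],[.011,.015,-.038],[.011,-.015,-.038],[0,0,0]]))+s["eef_pos"])
o=[150,170]
print(((u-o+.5)*5).round(0),s["eef_pos"])
m=ray("scene",np.array([181,222])/4.5+[169.5,189.5],.0435);print("mount",m,tool(s,m))
cr=cv2.resize(im[170:290,150:300],None,fx=5,fy=5,interpolation=cv2.INTER_CUBIC)[:,:,::-1].copy()
for p in((u-o+.5)*5).astype(int):cv2.circle(cr,tuple(map(int,p)),3,(0,0,255),-1)
cv2.imwrite("pics/s2.png",cr)
E
```

```text
[[230. 404.]
 [208. 368.]
 [225. 344.]
 [202. 308.]
 [198. 393.]] [ 0.54522335 -0.16890616  0.03570547]
mount [ 0.56011521 -0.11639484  0.0435    ] [54.58049247 -0.11996635 -7.80490429]
```

View pics/s2.png

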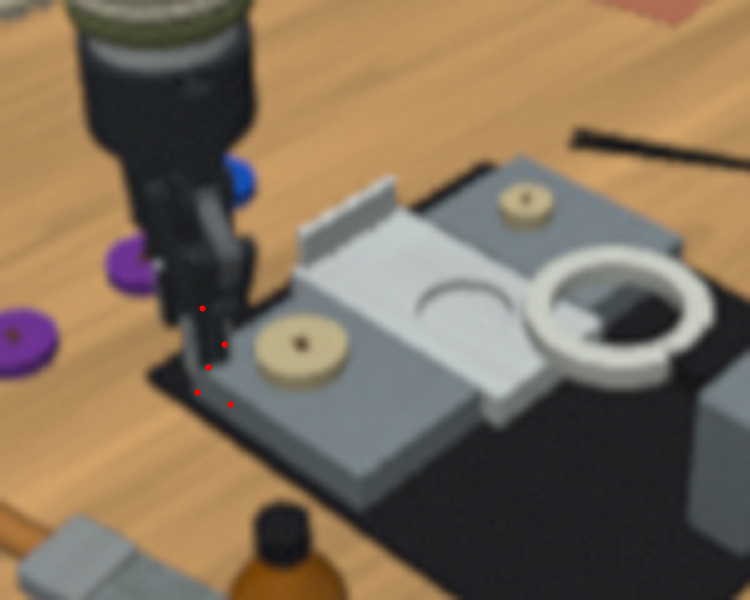

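Both cameras put the open fingertips about 27 mm above the nominal TCP (pad tips at about z 62). I'll measure this by gently touching the deck behind the mount.

```bash
python3 -m pendant '[[[30,0.3,0,0,0,0,0],[30,0.48,0,0,0,0,0],[30,0.48,0,0.1,0,0,0],[30,0.48,0,0.2,0,0,0],[30,0.48,0,0.2,0,0,0]]]'
```

```text
clock: 2.72
eef_pos: [0.5482, -0.1568, 0.0298]
orientation: [0.798, 0.602, -0.0, -0.0]
force: [0.3, -0.2, -0.5]
gripper_width: 0.352
grip_force: 0.0
```

```bash
python3 -m pendant '[[[30,0,0,0.1,0,0,0],[30,0,0,0.2,0,0,0],[30,0,0,0.3,0,0,0],[30,0,0,0.3,0,0,0]]]';  python3 - <<'E'
from h import *
import cv2
s=observe();print(s["eef_pos"],s["force"],s["wrist_torque"])
im=np.hstack([cv2.resize(capture("scene")[200:280,160:240],(400,400),interpolation=cv2.INTER_CUBIC),cv2.resize(capture("wrist")[130:290,170:330],(400,400),interpolation=cv2.INTER_CUBIC)])
cv2.imwrite("pics/s3.png",im[:,:,::-1])
E
```

```text
clock: 3.05
eef_pos: [0.5481, -0.157, 0.0221]
orientation: [0.798, 0.602, -0.0, -0.0]
force: [-1.4, -0.8, 0.1]
gripper_width: 0.351
grip_force: 0.0
[ 0.54807261 -0.15698249  0.02213329] [-1.35847141 -0.84639419  0.11162037] [0.00721315 0.0349399  0.00571698]
```

View pics/s3.png

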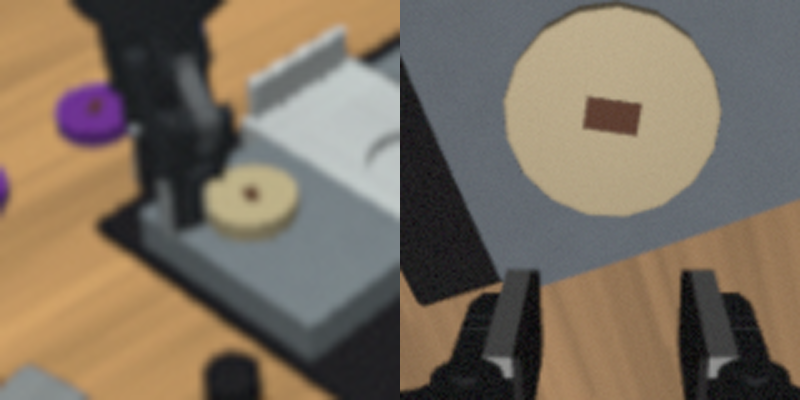

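The scene half shows the near finger ending at about (178,232), just above the deck corner. The wrist half shows the mount at (612,112), midway between the pads. I'll solve for the tip height.

```bash
python3 - <<'E'
from h import *
s=observe();r=R.from_quat(s["orientation"])
for z in(0,-.01,-.02,-.03):
  P=np.array([[.011,.015,z],[-.011,.015,z],[.011,.025,z],[-.011,.025,z]])
  print(z,((proj("scene",r.apply(P)+s["eef_pos"])-[160,200]+.5)*5).round(0).tolist(), ((tip(camera_params("wrist"),s,P*[1,1,1])/1.55-[170,130]+.5)*2.5).round(0).tolist())
E
```

```text
0 [[205.0, 266.0], [163.0, 281.0], [213.0, 279.0], [170.0, 293.0]] [[269.0, 213.0], [267.0, 291.0], [309.0, 213.0], [305.0, 290.0]]
-0.01 [[204.0, 251.0], [161.0, 265.0], [212.0, 263.0], [169.0, 278.0]] [[272.0, 229.0], [269.0, 310.0], [314.0, 228.0], [309.0, 309.0]]
-0.02 [[203.0, 235.0], [160.0, 250.0], [211.0, 248.0], [167.0, 262.0]] [[276.0, 246.0], [272.0, 330.0], [320.0, 246.0], [314.0, 329.0]]
-0.03 [[202.0, 220.0], [158.0, 234.0], [209.0, 232.0], [166.0, 247.0]] [[280.0, 266.0], [276.0, 353.0], [326.0, 265.0], [320.0, 352.0]]
```

Both views agree that the tips are about 30 mm behind the TCP, at z of about 52 now. I'll keep going down in small steps and watch the force.

```bash
python3 -m pendant '[[[30,0,0,0.1,0,0,0],[30,0,0,0.2,0,0,0],[30,0,0,0.3,0,0,0],[30,0,0,0.4,0,0,0],[30,0,0,0.4,0,0,0]]]'
```

```text
clock: 3.57
eef_pos: [0.5481, -0.1569, 0.0121]
orientation: [0.798, 0.602, -0.0, -0.0]
force: [0.1, -0.9, 0.1]
gripper_width: 0.346
grip_force: 0.0
```

```bash
python3 -m pendant '[[[30,0,0,0.08,0,0,0],[30,0,0,0.16,0,0,0],[30,0,0,0.16,0,0,0]]]'
```

```text
clock: 3.82
eef_pos: [0.5482, -0.157, 0.0084]
orientation: [0.798, 0.602, -0.0, -0.0]
force: [0.4, 0.1, 0.2]
gripper_width: 0.35
grip_force: 0.0
```

```bash
python3 -m pendant '[[[30,0,0,0.04,0,0,0],[30,0,0,0.08,0,0,0],[30,0,0,0.08,0,0,0]]]';python3 -m pendant '[[[30,0,0,0.04,0,0,0],[30,0,0,0.04,0,0,0]]]'
```

```text
clock: 4.07
eef_pos: [0.5483, -0.157, 0.0066]
orientation: [0.798, 0.602, -0.0, -0.0]
force: [-0.6, 0.7, 0.7]
gripper_width: 0.351
grip_force: 0.0
clock: 4.23
eef_pos: [0.5483, -0.157, 0.0056]
orientation: [0.798, 0.602, -0.0, -0.0]
force: [-0.4, -0.6, 0.6]
gripper_width: 0.35
grip_force: 0.0
```

```bash
python3 -m pendant '[[[30,0,0,0.04,0,0,0],[30,0,0,0.04,0,0,0]]]';python3 -m pendant '[[[30,0,0,0.04,0,0,0],[30,0,0,0.04,0,0,0]]]'
```

```text
clock: 4.4
eef_pos: [0.5483, -0.157, 0.0046]
orientation: [0.798, 0.602, -0.0, -0.0]
force: [-0.4, -0.6, -0.1]
gripper_width: 0.354
grip_force: 0.0
clock: 4.57
eef_pos: [0.5483, -0.157, 0.0036]
orientation: [0.798, 0.602, -0.0, -0.0]
force: [0.6, -0.1, 0.5]
gripper_width: 0.353
grip_force: 0.0
```

```bash
python3 -m pendant '[[[30,0,0,0.04,0,0,0],[30,0,0,0.04,0,0,0]]]';python3 -m pendant '[[[30,0,0,0.04,0,0,0],[30,0,0,0.04,0,0,0]]]' | grep -E "pos|force:"
```

```text
clock: 4.73
eef_pos: [0.5484, -0.1571, 0.0028]
orientation: [0.798, 0.602, 0.0, 0.0]
force: [0.6, -1.3, -0.0]
gripper_width: 0.354
grip_force: 0.0
eef_pos: [0.5485, -0.1571, 0.0027]
force: [-2.3, 1.0, 9.7]
grip_force: 4.9
```

The tips touch the deck at TCP z 2.7 mm, so the tip offset is 29 mm. I'll lift about 2.5 mm clear, advance, and push the mount partway.

```bash
python3 -m pendant '[[[30,0,0,-0.15,0,0,0],[30,0.15,0,-0.15,0,0,0],[30,0.35,0,-0.15,0,0,0],[30,0.5,0,-0.15,0,0,0],[30,0.7,0,-0.15,0,0,0]]]'
python3 -m pendant '[[[30,0.2,0,0,0,0,0],[30,0.4,0,0,0,0,0],[30,0.6,0,0,0,0,0],[30,0.8,0,0,0,0,0],[30,0.8,0,0,0,0,0]]]'
cat >> h.py <<'E'
import cv2
def look(name):
    c=camera_params("wrist");s=observe();im=capture("wrist")[:,:,::-1];cv2.imwrite(f"pics/{name}.png",im)
    b,g,r=[im[...,i].astype(int) for i in range(3)]
    m=((r>150)&(r-b>22)&(r-b<75)&(r-g<40)).astype(np.uint8)
    m=cv2.morphologyEx(m,cv2.MORPH_OPEN,np.ones((3,3)));m=cv2.morphologyEx(m,cv2.MORPH_CLOSE,np.ones((13,13)))
    n,l,st,ce=cv2.connectedComponentsWithStats(m)
    for k in range(1,n):
        if st[k,4]>500:print(st[k],ce[k].round(1),"tool(z.0435/.042)",tool(s,wray(c,ce[k],.0435)).round(1)[:2],tool(s,wray(c,ce[k],.042)).round(1)[:2])
    print(s["eef_pos"],s["force"].round(1))
    return c,s,im
E
python3 -c "
from h import *
look('w3')"
```

```text
clock: 5.32
eef_pos: [0.5532, -0.1397, 0.0053]
orientation: [0.798, 0.602, -0.0, -0.0]
force: [-0.9, -0.2, -0.2]
gripper_width: 0.355
grip_force: 0.1
clock: 5.73
eef_pos: [0.5589, -0.12, 0.0055]
orientation: [0.798, 0.603, 0.0, -0.0]
force: [0.5, 0.6, -0.2]
gripper_width: 0.35
grip_force: 0.0
[ 208  164   92   86 5880] [253.7 206.4] tool(z.0435/.042) [30.7  0.3] [30.1  0.3]
[ 0.55888734 -0.11996778  0.00549538] [ 0.5  0.6 -0.2]
```

The mount is seated in the cradle (lateral 0.3 mm). Next I'll locate the well by fitting the rim circle.

```bash
cat >> h.py <<'E'
def wpix(c,W):
    v=R.from_quat(c["rotation"]).inv().apply(W-c["origin"]);h=np.hypot(v[:,0],v[:,1]);r=np.arctan2(h,v[:,2])
    return v[:,:2]/h[:,None]*r[:,None]*c["mtx"][0,0]+c["mtx"][:2,2]
def well(c,s,im,x0,rng=14,rad=.025,y0=0.):
    g=cv2.GaussianBlur(cv2.cvtColor(im,cv2.COLOR_BGR2GRAY),(0,0),.8).astype(np.float32)
    k=cv2.morphologyEx(g,cv2.MORPH_BLACKHAT,np.ones((7,7)))
    a=np.linspace(0,2*np.pi,180);r=R.from_quat(s["orientation"]);best=[]
    for x in np.arange(x0-rng,x0+rng,.5):
        for y in np.arange(y0-10,y0+10,.5):
            P=np.c_[x/1e3+rad*np.cos(a),y/1e3+rad*np.sin(a),0*a];W=r.apply(P)+s["eef_pos"];W[:,2]=.03
            p=wpix(c,W).astype(np.float32);ok=(p[:,0]>0)&(p[:,0]<511)&(p[:,1]>0)&(p[:,1]<383)
            val=np.minimum(cv2.remap(k,p[:,0].copy(),p[:,1].copy(),cv2.INTER_LINEAR).ravel(),40)
            best.append((val[ok].mean(),x,y,ok.mean()))
    best.sort(reverse=True);print("well fits",[tuple(np.round(b,2)) for b in best[:4]]);return best[0]
E
python3 - <<'E'
from h import *
c=camera_params("wrist");s=observe();im=cv2.imread("pics/w3.png");well(c,s,im,98)
E
```

```text
well fits [(np.float64(34.47), np.float64(95.5), np.float64(-1.5), np.float64(1.0)), (np.float64(31.44), np.float64(95.0), np.float64(-1.5), np.float64(1.0)), (np.float64(31.13), np.float64(96.0), np.float64(-1.5), np.float64(1.0)), (np.float64(30.92), np.float64(95.5), np.float64(-2.0), np.float64(1.0))]
```

The fit is sharp: the well is 64.8 mm ahead and 1.8 mm to tool -y. I'll push 45 mm with that lateral correction blended in.

```bash
python3 -m pendant '[[[30,0.2,-0.01,0,0,0,0],[30,0.4,-0.02,0,0,0,0],[30,0.6,-0.03,0,0,0,0],[30,0.8,-0.04,0,0,0,0],[30,1.0,-0.05,0,0,0,0]]]'
python3 -m pendant '[[[30,0.2,-0.01,0,0,0,0],[30,0.4,-0.02,0,0,0,0],[30,0.6,-0.02,0,0,0,0],[30,0.8,-0.02,0,0,0,0],[30,0.8,-0.02,0,0,0,0]]]'
python3 - <<'E'
from h import *
c,s,im=look('w4');well(c,s,im,50)
E
```

```text
clock: 6.2
eef_pos: [0.5645, -0.0961, 0.0055]
orientation: [0.798, 0.602, -0.0, -0.0]
force: [-1.3, -0.6, -0.1]
gripper_width: 0.352
grip_force: 0.1
clock: 6.62
eef_pos: [0.5695, -0.0763, 0.0055]
orientation: [0.798, 0.602, 0.0, -0.0]
force: [1.5, -0.2, -0.1]
gripper_width: 0.351
grip_force: 0.0
[ 208  162   92   88 5930] [253.6 205.6] tool(z.0435/.042) [31.1  0.3] [30.6  0.3]
[ 0.5695479  -0.0762775   0.00548604] [ 1.5 -0.2 -0.1]
well fits [(np.float64(17.54), np.float64(51.0), np.float64(0.0), np.float64(1.0)), (np.float64(16.97), np.float64(51.0), np.float64(0.5), np.float64(1.0)), (np.float64(16.82), np.float64(50.5), np.float64(0.0), np.float64(1.0)), (np.float64(16.21), np.float64(51.5), np.float64(0.0), np.float64(1.0))]
```

20 mm remain and the lateral is good. Now a slow push to near the drop.

```bash
python3 -m pendant '[[[30,0.12,0,0,0,0,0],[30,0.24,0,0,0,0,0],[30,0.36,0,0,0,0,0],[30,0.48,0,0,0,0,0],[30,0.56,0,0,0,0,0]]]' | grep -E "pos|force"
python3 -m pendant '[[[30,0.06,0,0,0,0,0],[30,0.12,0,0,0,0,0],[30,0.18,0,0,0,0,0],[30,0.24,0,0,0,0,0],[30,0.24,0,0,0,0,0]]]' | grep -E "pos|force"
python3 -c "
from h import *
look('w5')"
```

```text
eef_pos: [0.5734, -0.0634, 0.0056]
force: [-0.9, -0.6, -0.0]
grip_force: 0.1
eef_pos: [0.5749, -0.0578, 0.0055]
force: [0.1, -0.0, -0.0]
grip_force: 0.0
[ 110   42   54   59 2414] [137.3  71.5] tool(z.0435/.042) [ 96.5 -53.5] [ 96.7 -54.1]
[ 209  160   90   90 5932] [253.6 204.6] tool(z.0435/.042) [31.6  0.3] [31.1  0.3]
[ 0.57489363 -0.05776942  0.00549738] [ 0.1 -0.  -0. ]
```

```bash
python3 -m pendant '[[[30,0.02,0,0,0,0,0],[30,0.04,0,0,0,0,0],[30,0.06,0,0,0,0,0],[30,0.06,0,0,0,0,0]]]' | grep -E "pos|force"
python3 -c "
from h import *
look('w6')
s=capture('scene')[200:290,170:300,::-1];cv2.imwrite('pics/s6raw.png',s)"
```

```text
eef_pos: [0.5753, -0.0565, 0.0055]
force: [-0.1, -0.3, -0.4]
grip_force: 0.0
[ 110   45   54   58 2444] [137.2  74. ] tool(z.0435/.042) [ 95.3 -53.5] [ 95.4 -54.1]
[ 210  161   88   88 5848] [253.5 204.6] tool(z.0435/.042) [31.6  0.2] [31.1  0.2]
[ 0.57531106 -0.05651438  0.00553653] [-0.1 -0.3 -0.4]
```

```bash
python3 - <<'E'
import cv2,numpy as np
a=cv2.imread("pics/s6raw.png")[:,20:110];b=cv2.imread("pics/w6.png")[140:280,184:324]
cv2.imwrite("pics/v10.png",np.hstack([cv2.resize(a,(400,400),interpolation=cv2.INTER_CUBIC),cv2.resize(b,(400,400),interpolation=cv2.INTER_CUBIC)]))
E
```

```text
(no output)
```

View pics/v10.png

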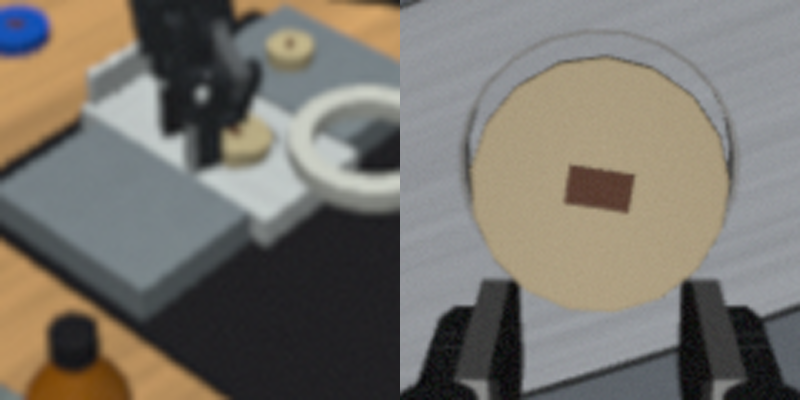

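The mount is laterally centred in the rim, with its leading edge dipping. The far gap is still about 6 mm, so it needs a few mm more.

```bash
python3 -m pendant '[[[30,0.03,0,0,0,0,0],[30,0.06,0,0,0,0,0],[30,0.09,0,0,0,0,0],[30,0.09,0,0,0,0,0]]]' | grep -E "pos|force"
python3 -c "
from h import *
look('w7')"
python3 -m pendant '[[[30,0.03,0,0,0,0,0],[30,0.06,0,0,0,0,0],[30,0.06,0,0,0,0,0]]]' | grep -E "pos|force"
python3 -c "
from h import *
look('w8')"
```

```text
eef_pos: [0.576, -0.0542, 0.0055]
force: [-0.6, -0.5, 0.4]
grip_force: 0.0
[ 110   49   55   60 2564] [136.7  78.4] tool(z.0435/.042) [ 93.2 -53.9] [ 93.4 -54.5]
[ 211  165   86   82 5489] [253.6 205.6] tool(z.0435/.042) [31.1  0.2] [30.6  0.2]
[ 0.5759623  -0.05423302  0.00554214] [-0.6 -0.5  0.4]
eef_pos: [0.5764, -0.0528, 0.0055]
force: [0.3, -0.1, 0.7]
grip_force: 0.0
[ 110   52   55   60 2568] [136.7  81.4] tool(z.0435/.042) [ 91.8 -53.9] [ 91.9 -54.5]
[ 211  168   86   81 5441] [253.6 208.2] tool(z.0435/.042) [29.8  0.2] [29.2  0.2]
[ 0.57636294 -0.05283271  0.00553994] [ 0.3 -0.1  0.7]
```

The mount has stopped following the fingers and its apparent size matches a drop of 8 mm. I'll lift off and verify.

```bash
python3 -m pendant '[[[30,-0.1,0,-0.3,0,0,0],[30,-0.6,0,-1,0,0,0],[30,-1.6,0,-2,0,0,0],[30,-2,0,-3,0,0,0],[30,-2,0,-3,0,0,0]]]' | grep -E "clock|pos|force"
python3 - <<'E'
from h import *
c,s,im=look('w9')
b=well(c,s,im,80,20)
for k in [1]:
    m=((im[...,2].astype(int)>150)&(im[...,2].astype(int)-im[...,0]>22)&(im[...,2].astype(int)-im[...,0]<75)).astype(np.uint8);m[:60]=0
    m=cv2.morphologyEx(m,cv2.MORPH_CLOSE,np.ones((13,13)));n,l,st,ce=cv2.connectedComponentsWithStats(m)
    for j in range(1,n):
        if st[j,4]>500:
            p=np.argwhere(l==j)[:,::-1].astype(np.float32);h=cv2.convexHull(p)[:,0]
            for z in(.034,.042):
                q=np.array([tool(s,wray(c,u,z))[:2] for u in h]);(cx,cy),r=cv2.minEnclosingCircle(q.astype(np.float32))
                print("z",z,"centre",np.round([cx,cy],1),"r",round(r,1),"extent",np.ptp(q,0).round(1))
E
```

```text
clock: 9.08
eef_pos: [0.5644, -0.104, 0.0857]
force: [0.8, -0.1, 0.8]
grip_force: 0.0
[ 155    0   38   37 1133] [173.6  17.1] tool(z.0435/.042) [145.  -57.2] [145.4 -57.6]
[   26    52   135   267 14973] [ 83.2 192.6] tool(z.0435/.042) [  12.5 -143.6] [  12.  -144.6]
[ 220   74   60   60 2839] [249.4 103.9] tool(z.0435/.042) [78.  -2.6] [78.  -2.6]
[ 439   82   53  224 4858] [469.1 202.7] tool(z.0435/.042) [  1.6 204.1] [  1.1 205.5]
[ 354  213   30   77 1399] [369.3 247.7] tool(z.0435/.042) [-38.4 100.5] [-39.3 101.2]
[ 218  253   67   84 3717] [251.7 297.8] tool(z.0435/.042) [-87.1  -1.3] [-88.3  -1.3]
[   0  335   52   49 1730] [ 23.  361.6] tool(z.0435/.042) [-257.1 -351.5] [-259.5 -353.9]
[ 0.56436636 -0.10396727  0.08567096] [ 0.8 -0.1  0.8]
well fits [(np.float64(33.26), np.float64(78.5), np.float64(-2.5), np.float64(1.0)), (np.float64(33.0), np.float64(79.0), np.float64(-2.5), np.float64(1.0)), (np.float64(31.59), np.float64(79.0), np.float64(-3.0), np.float64(1.0)), (np.float64(31.54), np.float64(78.5), np.float64(-3.0), np.float64(1.0))]
z 0.034 centre [  -1.7 -200.6] r 139.7 extent [277.3 184. ]
z 0.042 centre [   1.3 -193.4] r 134.7 extent [267.4 177.4]
z 0.034 centre [77.7 -2.8] r 22.8 extent [45.2 45.2]
z 0.042 centre [77.8 -2.7] r 21.9 extent [43.6 43.6]
z 0.034 centre [-96.8 285.3] r 228.6 extent [423.5 290.4]
z 0.042 centre [-90.5 275.1] r 220.4 extent [408.3 280. ]
z 0.034 centre [-92.7  -2.3] r 54.2 extent [101.6  66.5]
z 0.042 centre [-86.4  -2.2] r 52.2 extent [98.  64.1]
z 0.034 centre [-283.9 -361.7] r 131.4 extent [170.9 210.5]
z 0.042 centre [-270.9 -348.8] r 126.7 extent [164.8 202.9]
```

The mount lies flat (45.2 × 45.2 mm at z 34) and concentric with the well within 1 mm. Next is the pose in front of the tab.

```bash
python3 - <<'E'
from h import *
s=observe();r=R.from_quat(s["orientation"])
w=r.apply([.0770,-.0025,0])+s["eef_pos"];st=w2st(S,w);print("well",w,st)
t=st2w(S,[[st[0]-.090-.011-.035,st[1],0]])[0,:2];print("target",t)
go(t,.070,0)
E
```

```text
well [ 0.58252005 -0.02795059  0.08329491] [0.00914342 0.00139979]
target [ 0.44686754 -0.03766631]
shift [ 1.21 -5.21  0.5 ] turn [ 0.06 -0.03 13.97] clock 9.1333
```

```bash
python3 -m pendant '[[[30,0.2,-1.1,0,0,0,1.4],[30,0.45,-2.2,0,0,0,2.8],[30,0.7,-3.3,0,0,0,4.2],[30,0.95,-4.3,0,0,0,5.6],[30,1.21,-5.21,0,0,0,7]]]' | grep -E "clock|pos|force"
python3 -m pendant '[[[30,0,0,0,0,0,1.4],[30,0,0,0,0,0,2.8],[30,0,0,0,0,0,4.2],[30,0,0,0,0,0,5.6],[30,0,0,0,0,0,7]]]' | grep -E "clock|pos|force"
python3 - <<'E'
from h import *
c,s,im=look('w11');b=well(c,s,im,137,15)
go(np.array([0.44686754,-0.03766631]),.010,0)
E
```

```text
clock: 9.55
eef_pos: [0.4437, -0.035, 0.08]
force: [0.3, -0.5, 1.0]
grip_force: 0.0
clock: 9.97
eef_pos: [0.4452, -0.0356, 0.0801]
force: [-0.3, 0.1, -1.6]
grip_force: 0.0
[ 227    0   62   52 2689] [257.3  23.9] tool(z.0435/.042) [135.2   2. ] [135.6   2. ]
[ 127   46   36   38 1065] [144.1  64.8] tool(z.0435/.042) [109.6 -78.8] [109.8 -79.4]
[  49   83   51   38 1124] [ 78.2 105.7] tool(z.0435/.042) [  84.8 -137. ] [  84.9 -138. ]
[ 405  122   79   30 1206] [448.5 135.2] tool(z.0435/.042) [ 63.1 158.4] [ 63.  159.5]
[   82   196   319    85 11190] [250.6 228.6] tool(z.0435/.042) [-15.5  -2.9] [-16.2  -2.9]
[ 418  268   94  109 5318] [469.8 308.8] tool(z.0435/.042) [-126.9  249.4] [-128.4  251.2]
[ 0.44521218 -0.03563     0.08006494] [-0.3  0.1 -1.6]
well fits [(np.float64(24.59), np.float64(141.5), np.float64(2.0), np.float64(0.73)), (np.float64(24.58), np.float64(141.0), np.float64(2.0), np.float64(0.74)), (np.float64(24.39), np.float64(141.0), np.float64(1.5), np.float64(0.74)), (np.float64(24.34), np.float64(140.5), np.float64(1.5), np.float64(0.76))]
shift [0.06 0.09 2.8 ] turn [-0.01  0.01 -0.16] clock 10.0167
```

```bash
python3 -m pendant '[[[30,0,0.08,0.9,0,0,-0.16],[30,0,0.08,1.8,0,0,-0.16],[30,0,0.08,2.5,0,0,-0.16],[30,0,0.08,2.8,0,0,-0.16],[30,0.2,0.08,2.8,0,0,-0.16]]]' | grep -E "clock|pos|force"
python3 -m pendant '[[[30,0.25,0,0,0,0,0],[30,0.5,0,0,0,0,0],[30,0.75,0,0,0,0,0],[30,0.95,0,0,0,0,0],[30,1.1,0,0,0,0,0]]]' | grep -E "clock|pos|force"
python3 -m pendant '[[[30,0.1,0,0,0,0,0],[30,0.2,0,0,0,0,0],[30,0.3,0,0,0,0,0],[30,0.4,0,0,0,0,0],[30,0.5,0,0,0,0,0]]]' | grep -E "clock|pos|force"
python3 - <<'E'
from h import *
c,s,im=look('w12');well(c,s,im,101,15)
E
```

```text
clock: 10.43
eef_pos: [0.4493, -0.0372, 0.0091]
force: [-1.2, 0.4, 0.0]
grip_force: 0.0
clock: 10.85
eef_pos: [0.4793, -0.0355, 0.011]
force: [-0.4, -0.4, 0.2]
grip_force: 0.0
clock: 11.27
eef_pos: [0.4905, -0.0344, 0.0105]
force: [-3.1, -0.1, 1.7]
grip_force: 1.1
[ 214   16   91   87 6186] [259.3  59.2] tool(z.0435/.042) [99.6  1.9] [99.9  2. ]
[ 0.49054831 -0.03439906  0.01052712] [-3.1 -0.1  1.7]
well fits [(np.float64(29.74), np.float64(101.5), np.float64(1.5), np.float64(1.0)), (np.float64(29.45), np.float64(101.5), np.float64(1.0), np.float64(1.0)), (np.float64(27.85), np.float64(101.0), np.float64(1.5), np.float64(1.0)), (np.float64(27.24), np.float64(102.0), np.float64(1.5), np.float64(1.0))]
```

Contact at 3 N; the well is 101.5 mm ahead, matching 90+11. I'll push the tray most of the way.

```bash
for i in 1; do python3 -m pendant '[[[30,0.2,0,0,0,0,0],[30,0.45,0,0,0,0,0],[30,0.7,0,0,0,0,0],[30,0.95,0,0,0,0,0],[30,1.2,0,0,0,0,0]]]' | grep -E "clock|pos|force"; done
python3 -m pendant '[[[30,0.25,0,0,0,0,0],[30,0.5,0,0,0,0,0],[30,0.75,0,0,0,0,0],[30,1.0,0,0,0,0,0],[30,1.2,0,0,0,0,0]]]' | grep -E "clock|pos|force"
python3 -m pendant '[[[30,0.2,0,0,0,0,0],[30,0.4,0,0,0,0,0],[30,0.6,0,0,0,0,0],[30,0.75,0,0,0,0,0],[30,0.8,0,0,0,0,0]]]' | grep -E "clock|pos|force"
python3 - <<'E'
from h import *
c,s,im=look('w13')
print("tcp st",w2st(S,s["eef_pos"]),"well st",w2st(S,s["eef_pos"])[0]+.101)
E
```

```text
clock: 11.73
eef_pos: [0.5213, -0.0319, 0.0104]
force: [-2.4, -2.5, 0.3]
grip_force: 1.3
clock: 12.15
eef_pos: [0.5512, -0.0293, 0.0105]
force: [-2.9, -2.2, -0.4]
grip_force: 1.2
clock: 12.57
eef_pos: [0.571, -0.0276, 0.0105]
force: [-2.0, -2.8, 0.7]
grip_force: 1.0
[ 215   16   92   87 6298] [260.7  59.1] tool(z.0435/.042) [99.7  2.6] [99.9  2.6]
[   0  146   81  151 5897] [ 34.5 221.8] tool(z.0435/.042) [  16.8 -138.7] [  16.1 -140.2]
[455 190  50  27 654] [477.3 200. ] tool(z.0435/.042) [ 31.2 137.2] [ 30.7 138.7]
[442 230  55  25 630] [463.6 239.1] tool(z.0435/.042) [  4.9 133.3] [  4.1 134.8]
[ 101  254   42   39 1160] [120.4 271.9] tool(z.0435/.042) [-13.7 -80. ] [-14.7 -80.9]
[ 425  268   73   45 2155] [459.8 286.7] tool(z.0435/.042) [-33.4 144.5] [-34.6 146. ]
[459 365  53  19 574] [491.8 377. ] tool(z.0435/.042) [-182.3  268.8] [-185.2  271.7]
[ 0.57102279 -0.02757615  0.01053271] [-2.  -2.8  0.7]
tcp st [-0.00229773  0.00259463] well st 0.09870227439526921
```

About 11 mm remain. Now in short steps to the stop.

```bash
python3 -m pendant '[[[30,0.06,0,0,0,0,0],[30,0.12,0,0,0,0,0],[30,0.18,0,0,0,0,0],[30,0.24,0,0,0,0,0],[30,0.24,0,0,0,0,0]]]' | grep -E "clock|pos|force:"
python3 -m pendant '[[[30,0.04,0,0,0,0,0],[30,0.08,0,0,0,0,0],[30,0.08,0,0,0,0,0]]]' | grep -E "pos|force:"
```

```text
clock: 13.03
eef_pos: [0.5766, -0.0271, 0.0106]
force: [-0.1, -0.4, 0.5]
grip_force: 0.3
eef_pos: [0.5785, -0.0269, 0.0106]
force: [-0.6, 0.1, 0.9]
grip_force: 0.6
```

```bash
python3 -m pendant '[[[30,0.04,0,0,0,0,0],[30,0.08,0,0,0,0,0],[30,0.08,0,0,0,0,0]]]' | grep -E "pos|force:"
```

```text
eef_pos: [0.5805, -0.0268, 0.0105]
force: [-2.4, 0.3, 1.6]
grip_force: 0.6
```

```bash
python3 -m pendant '[[[30,0.04,0,0,0,0,0],[30,0.08,0,0,0,0,0],[30,0.08,0,0,0,0,0]]]' | grep -E "pos|force:"
```

```text
eef_pos: [0.5809, -0.0267, 0.0105]
force: [-8.8, -0.8, 4.5]
grip_force: 4.2
```

```bash
python3 -m pendant '[[[30,0.04,0,0,0,0,0],[30,0.06,0,0,0,0,0],[30,0.06,0,0,0,0,0]]]' | grep -E "pos|force:"
```

```text
eef_pos: [0.5809, -0.0267, 0.0105]
force: [-14.0, -3.0, 9.8]
grip_force: 7.6
```

The stop is reached: position is fixed, force rises to 14 N, and the well is at about 109 of 110 mm. Backing off and up, then a check.

```bash
python3 -m pendant '[[[30,-0.3,0,0,0,0,0],[30,-1.2,0,0,0,0,0],[30,-2.2,0,-0.6,0,0,0],[30,-3.2,0,-1.8,0,0,0],[30,-3.6,0,-3,0,0,0]]]' | grep -E "clock|pos|force:"
python3 -m pendant '[[[30,0,0,-1.5,0,0,0],[30,0,0,-2.5,0,0,0],[30,0,0,-2.5,0,0,0],[30,0,0,-2.5,0,0,0]]]' | grep -E "clock|pos|force:"
python3 - <<'E'
from h import *
s=observe()
c=camera_params("wrist");im=capture("wrist")[:,:,::-1];cv2.imwrite("pics/w20.png",im)
sc=capture("scene")[:,:,::-1];cv2.imwrite("pics/s20.png",sc)
def mask(im):
    b,g,r=[im[...,i].astype(int) for i in range(3)];m=((r>140)&(r-b>25)&(r-b<75)&(r-g<40)).astype(np.uint8)
    return cv2.connectedComponentsWithStats(cv2.morphologyEx(cv2.morphologyEx(m,cv2.MORPH_OPEN,np.ones((3,3))),cv2.MORPH_CLOSE,np.ones((5,5))))
n,l,st,ce=mask(im)
for k in range(1,n):
    if 300<st[k,4]<6000:print("wrist",st[k],w2st(S,wray(c,ce[k],.034)).round(4))
pm=proj("scene",st2w([0.5752331,-0.02651182,0.06840894],[[.11,0,.034]]))[0];print("expected mount scene px",pm)
n,l,st,ce=mask(sc)
for k in range(1,n):
    if 40<st[k,4]<2000 and 150<ce[k][0]<340 and 190<ce[k][1]<300:print("scene",st[k],ce[k].round(1))
# tab front top edges expected vs image
print(s["force"].round(1),s["clock"])
E
```

```text
clock: 14.45
eef_pos: [0.4911, -0.0337, 0.0855]
force: [0.9, -1.1, -0.2]
grip_force: 0.0
clock: 14.78
eef_pos: [0.4949, -0.0343, 0.1491]
force: [-0.5, 0.2, 0.2]
grip_force: 0.0
wrist [156 108  29  30 685] [-0.0187  0.0845]
wrist [146 334  29  34 402] [-0.3327  0.1308]
wrist [334 338  48  46 546] [-0.3503 -0.1526]
wrist [464 362  48  22 432] [-0.4941 -0.5114]
expected mount scene px [273.01436394 248.15854981]
scene [250 207  10   7  55] [254.7 209.9]
scene [263 246  18   9 129] [271.4 249.9]
[-0.5  0.2  0.2] 14.7833
```

```bash
python3 -c "
from bench import arm
print(arm.close_job())"
```

```text
the job is handed in; nothing more can be done
None
```

The large mount was pushed into the well and lies flat there. The tray is pushed home against its stop under the ring light, the small mount has not moved, and the arm finished clear; I handed the job in at about 15 s on the robot's clock, and no verdict came back.

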